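# Start the magnetic finisher and bring its speed dial up to the red dot

### The arm

A 6-joint arm with a two-finger parallel gripper is mounted at the origin on the work surface. World frame = base frame: x ahead of the robot, y to its left, z up, the work surface at z = 0. Lengths are in m, angles in rad, forces in N, time in s.
With the tool pointing down it reaches from about 0.3 to 0.875 m from the base axis. Payload 6.4 kg.
Tool frame: the origin (TCP) lies on the centre line of the jaws, within the pads' length; the fingertips stand 22 mm ahead of it and the grasp point (between the pads) lies 3 mm ahead of it; z points along the fingers, y is the line along which they close (so a half turn about z gives the same grasp; the last joint's range is limited). The gripper opens to 85 mm and grips with 20 to 120 N. Pads are 22 mm wide; open, the fingers measure 114 mm over their backs; the gripper's body (76 mm by 85 mm) begins 54 mm behind the grasp point. The pads swing forward as they close: fully open they stand 13 mm farther back than shut.
Start: joints at [-1.555, 0.181, 1.607, -0, 1.354, -0.206], TCP at [0.127, -0.561, 0.253] pointing down, gripper open.
Joint ranges: [-2.99, 2.99], [-0.89, 2.07], [0.3, 2.58], [-1.14, 4.28], [0, 2.63], [-3.12, 3.12]. Speed limits (rad/s): [2.57, 2.57, 3.01, 3.14, 3.14, 3.14].

### API

Orientations are given as a unit quaternion [w, x, y, z].
In Python, from bench import ctrl gives the robot as it stands. The module is installed in compiled form; this text tells all that it offers.
- The arm moves only by the tool servo_tool, never from a script. Its argument "commands" is a list of rows, each a list of 3 entries, a list of its own where there are three numbers: the shift along the tool's x, y, z in mm, then the turn about the tool's z in rad, then the finger opening in mm, from 0 to 85.4. In form: [[[dx, dy, dz], turn, jaw], ...]. A call has 1 to 20 rows; each row shifts and turns the commanded pose from where the row before left it, along the tool's axes as they then stand; what a row does not reach is not made up. A row lasts 1/8 s, in which the tool goes at most 62.5 mm and 10.7 degrees, less where a joint would pass 70% of its speed; a pose out of reach is approached as far as the arm can. A call with a gripper value outside its range is refused whole. The fingers move at their own pace and stop on an object; the grip force is fixed at half the most. Time passes only in rows, so rows that do not move let the fingers close. It gives the time, the measured TCP pose, the force, the opening and the grip force at its end, in the units of the state.
- ctrl.get_obs(): the state, without advancing time (a new reading comes with each control period).
- ctrl.camera(name): name is "scene" or "top" or "wrist"; returns a dict with "color" (420x560x3 uint8, red, green, blue), "z_map" (420x560 float32, m along the optical axis (not along the pixel's ray), 0 where there is no reading), "fx", "fy", "cx", "cy" (pixels), "R" (3x3) and "t" (3): a world point X has camera coordinates R X + t. Camera axes: x right, y down, z forward; pixel columns grow to the right and rows downward; lengths in m; the calibration is good to about 2 mm. A picture is of the moment at which its call begins.
- ctrl.hand_in(): hands the job in; it is judged then, once.
The state is a dict: "time_s": time; "q": joint angles; "dq": joint speeds; "joint_efforts": joint torques, N m; "eef_pos": TCP position; "eef_rot": TCP orientation; "wrist_force": force on the tool from outside, world axes, zero at the start; "torque": the same for the moment, N m; "opening": opening from 0.0 (shut) to 1.0 (fully open); "grasp_force": force on a finger pad.
Only numpy, scipy, OpenCV 4.12 (cv2) and the standard library are available. Lean on these libraries where they do the work, as an engineer would, in place of code of your own. Each camera call takes 0.05 s, during which the arm holds its last target. There are 200 camera calls.

### The job

Start the jeweller's magnetic finisher: press its power rocker to on while the speed dial still stands low, then stroke the dial's knurled rim with a fingertip, turning it clockwise click by click until it rests in the click at the red dot. Turn it by touch alone, gently and without pinching it, and leave the bowl's lid and the other things on the bench where they are.

Things in the scene. Friction and masses are not known exactly. Their poses are not given: they have to be found in the camera images.
- finisher: Magnetic finisher: green housing 240 (x) x 340 (y) x 90 mm high, fixed to the bench; origin at the centre of its underside, z up. Flat deck 90 mm above the origin, black control plate on its left (+y) half (x -103 to 103, y 40 to 155). On the right a round bowl, centre (0, -60), foot 176 mm across, stands 55 mm above the deck; its lid's grip reaches 80 mm above the deck.
- dial_axis (a point): Point on the dial's upright axis, 16 mm above the deck, at (-40, 95, 106) mm in the housing's frame; axes as the housing's. The speed dial is a black knurled upright cylinder 52 mm in diameter, from 2 to 26 mm above the deck, with a white pointer on top. The scale round it is flat; nothing stands up within 45 mm of its rim.
- pointer_tip (a point): Outer end of the white pointer line, on the dial's top face 25 mm from the axis; it turns with the dial. Getting over the hump between two clicks takes 0.036 Nm, about 1.4 N along the rim; friction of fingertip on rim is ordinary, so 3 to 8 N of push towards the axis carries the rim along without slip.
- red_dot (a point): Red dot printed on the deck, 36 mm from the dial's axis, at the click to be set.
- dial (a joint): Angle of the speed dial in rad, growing clockwise seen from above, 0 to 4.712. Ten clicks, one every 0.524 rad (30 degrees) from 0; left alone it snaps into the nearest. At 0 the pointer lies 135 degrees anticlockwise (from above) from the housing's +x; the red dot is the click at 2.094. It starts in the click at 1.047 or 1.571.
- rocker_pivot (a point): Middle of the power rocker, on its pivot (which runs along the housing's y), 6 mm above the deck, at (60, 95, 96) mm in the housing's frame. The rocker is a red slab 34 mm (housing's x) x 20 mm (y) x 8 mm thick, in a bezel 46 x 30 mm and 3 mm high.
- rocker_on_end (a point): Point on the rocker's top face 1.5 mm inside its far (+x of the housing) end, the end with the white bar: 13 mm above the deck when off, about 7 mm when on.
- rocker (a joint): Angle of the power rocker in rad: 0 off (the far end up, as at the start), 0.40 fully on (the far end, with the white bar, pressed down). It snaps over at 0.2 and stays. About 2.5 N on the far end tips it; a finger that also covers the other half blocks it.
- lid: Blue lid, 165 mm across and 5 mm thick, with a white grip 28 mm across, lying loose on the finisher's bowl; origin at the centre of its underside, 145 mm above the bench.
- bur_stand: Round yellow bur stand full of brass burs, 100 mm across, 77 mm high, loose on the bench left of the finisher; origin at the centre of its underside.
- jar: Small amber glass jar with a brass cap, 44 mm across, 55 mm high, loose on the bench in front of the finisher; origin at the centre of its underside.
- charcoal_block: Dark grey soldering block 100 x 60 x 26 mm, loose on the bench right of the finisher; origin at the centre of its underside.

How it is judged:
On the way, in this order (a step that is already met when the one before it is completed fails the run):
1. the rocker is switched on while the dial is still below the red dot (value of joint rocker above 0.34 rad and value of joint dial below 1.75 rad), for 0.2 s.
2. the dial comes to the click at the red dot (value of joint rocker above 0.34 rad and value of joint dial between 1.974 and 2.214 rad), for 0.2 s.
At the end, for the whole second after the job is handed in: The rocker is fully on (above 0.34 rad), the dial rests in the click at the red dot (2.094 rad within 0.12), and lid, bur stand, jar and block are within 15 mm of where they began (all of step 2 and velocity of joint dial between -0.05 and 0.05 rad/s and distance of each of lid, bur_stand, jar, charcoal_block from where it was at the start of the episode below 0.015 m); the robot touches nothing.
It fails at once if the dial is pinched or pressed hard (more than 30 N of finger force on it) (contact force between the fingers and dial above 30 N).
It fails at once if the rocker is pressed hard (more than 30 N) (contact force between the fingers and rocker above 30 N).
It fails at once if the bowl's lid is lifted or pushed aside (distance of lid from where it was at the start of the episode above 0.015 m).
It fails at once if a thing on the bench is moved or lifted (distance of any of bur_stand, jar, charcoal_block from where it was at the start of the episode above 0.015 m).
It also fails if it takes over 48 s, if anything falls off the work surface, if the arm or the gripper's body presses on something with over 40 N, if the wrist force passes 120 N, or if a joint passes its speed limit or range.

## Working session

There is one attempt and no reset: what is moved stays moved. The work goes in short steps, Python scripts to look and compute and a tool call to move; the robot and the scene stay as the last step left them, time stands still between calls to the robot, and variables do not carry over. Pictures are saved under pics/ and viewed, at most 10 in all, crops included, and the job is handed in when it is done.

Besides the shell and the picture viewer there is one more tool, called after "Emit:" as name(argument=value, ...), one argument or row to a line, values as JSON. servo_tool: Moves the arm, as the interface text tells. Its arguments: {"type":"object","properties":{"commands":{"type":"array"}},"required":["commands"]}

```bash
mkdir -p pics
python3 - <<'E'
from bench import ctrl
import cv2,numpy as np
o=ctrl.get_obs();print(o)
for n in("scene","top"):
    c=ctrl.camera(n);cv2.imwrite(f"pics/{n}0.png",c["color"][:,:,::-1]);np.savez(n+"0.npz",**c)
    print(n,c["fx"],c["cx"],c["cy"],(-c["R"].T@c["t"]).round(3),c["R"].round(3).tolist())
E
```

```text
{'time_s': 0.0, 'q': array([-1.55530041e+00,  1.81564568e-01,  1.60801518e+00, -3.23785749e-06,
        1.35379353e+00, -2.06293654e-01]), 'dq': array([-0.00032685, -0.00067691, -0.000612  ,  0.00018803,  0.00119525,
       -0.00077669]), 'joint_efforts': array([-2.40265044e-04, -4.44875407e+01, -3.51336086e+01, -1.61627950e-04,
        9.09536815e-03, -1.95180252e-05]), 'eef_pos': array([ 0.12649753, -0.56038203,  0.25236742]), 'eef_rot': array([-8.86418588e-04,  9.93857040e-01,  1.10667937e-01,  8.32329356e-05]), 'wrist_force': array([-0.16834351, -0.54332068,  0.74869519]), 'torque': array([-0.04804143, -0.04998503,  0.00106341]), 'grasp_force': 0.0, 'opening': 1.0030675568794551}
scene 393.4086162968596 284.8041761563453 217.85407737577836 [1.287 0.247 0.719] [[-0.296, 0.955, -0.009], [0.604, 0.18, -0.776], [-0.74, -0.235, -0.631]]
top 397.26313999038564 275.66108403129005 205.82789368545392 [0.487 0.04  0.921] [[-0.003, -0.999, 0.039], [-0.996, -0.0, -0.093], [0.093, -0.04, -0.995]]
```

View pics/top0.png

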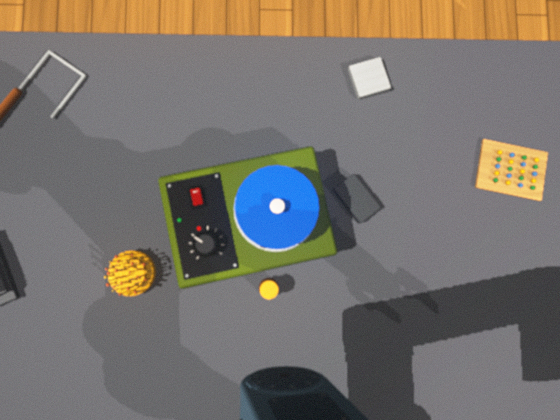

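View pics/scene0.png

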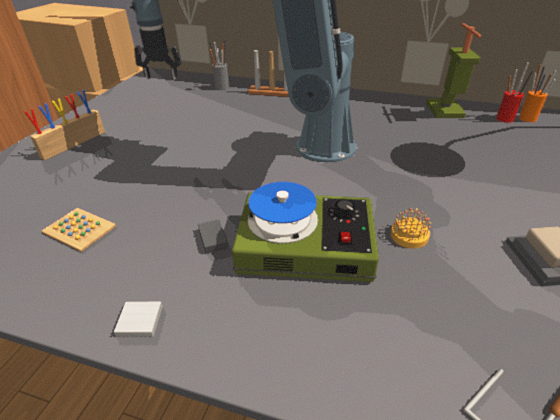

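The top view shows the finisher with corners near (160,178), (313,148), (335,253) and (181,287). The red rocker is at (197,197), the dial at (207,242) with its pointer toward upper left, and the red dot at (199,228). The bur stand is at (130,273) and the jar at (269,289).

```bash
cat > h.py <<'E'
import numpy as np,cv2
def pts(c):
    v,u=np.mgrid[:420,:560];z=c["z_map"]
    P=np.stack([(u-c["cx"])/c["fx"]*z,(v-c["cy"])/c["fy"]*z,z],-1)
    return (P-c["t"])@c["R"]
def ray(c,u,v,h):
    d=np.array([(u-c["cx"])/c["fx"],(v-c["cy"])/c["fy"],1])@c["R"];o=-c["R"].T@c["t"]
    return o+d*(h-o[2])/d[2]
def proj(c,X):
    p=c["R"]@X+c["t"];return np.array([c["fx"]*p[0]/p[2]+c["cx"],c["fy"]*p[1]/p[2]+c["cy"]])
E
python3 - <<'E'
from h import *
c=dict(np.load("top0.npz"));W=pts(c);hsv=cv2.cvtColor(c["color"],cv2.COLOR_RGB2HSV)
m=(abs(W[...,2]-.09)<.012)
m[:120]=0;m[320:]=0;m[:,:140]=0;m[:,360:]=0
P=W[m][:,:2];print(len(P),np.median(W[m][:,2]))
r=cv2.minAreaRect((P*1000).astype(np.float32));print("depth rect",r)
# green top mask by colour: corners on deck plane
H,S,V=[hsv[...,i].astype(int) for i in range(3)]
def cen(mk,h,lab):
    n,l,s,ce=cv2.connectedComponentsWithStats(mk.astype(np.uint8))
    for i in range(1,n):
        if s[i,4]>3:print(lab,s[i,4],ce[i].round(1),(ray(c,*ce[i],h)*1000).round(1))
box=np.zeros_like(m);box[140:300,150:345]=1
red=((H<8)|(H>172))&(S>150)&(V>90)&box
cen(red&(np.arange(420)[:,None]<215),.098,"rocker");cen(red&(np.arange(420)[:,None]>=215),.09,"dot")
cen((H>100)&(H<125)&(S>120)&(V>120)&box,.149,"lid")
blk=(V<70)&(S<120)&box
k=blk.astype(np.uint8);cv2.imwrite("pics/crop.png",cv2.resize(c["color"][140:300,150:345,::-1],None,fx=4,fy=4,interpolation=cv2.INTER_CUBIC)[:600,:780])
g=((H>25)&(H<50)&(S>100)&box).astype(np.uint8)
cs,_=cv2.findContours(g,0,1);q=max(cs,key=cv2.contourArea);a=cv2.approxPolyDP(q,6,True)[:,0]
for p in a:print("green",p,(ray(c,*p,.09)*1000).round(1))
E
```

```text
12030 0.08915308721693935
depth rect ((546.4096069335938, 67.01620483398438), (240.3366241455078, 340.57159423828125), 12.011239051818848)
rocker 178 [196.1 196.6] [583.5 172.3  98. ]
dot 24 [198.3 228. ] [518.8 168.2  90. ]
lid 5356 [276.8 206.5] [558.2   7.4 149. ]
green [311 147] [691.4 -68.8  90. ]
green [159 178] [623.4 251.3  90. ]
green [180 287] [398.3 203.5  90. ]
green [335 253] [ 465.9 -116.6   90. ]
green [329 225] [ 524.5 -104.9   90. ]
green [294 249] [474.6 -30.7  90. ]
green [271 253] [466.5  17.3  90. ]
green [249 244] [485.3  63.   90. ]
green [232 218] [539.5  98.6  90. ]
green [238 185] [609.   86.5  90. ]
green [259 166] [649.8  42.3  90. ]
green [286 164] [654.3 -15.   90. ]
green [317 176] [628.7 -80.9  90. ]
```

View pics/crop.png

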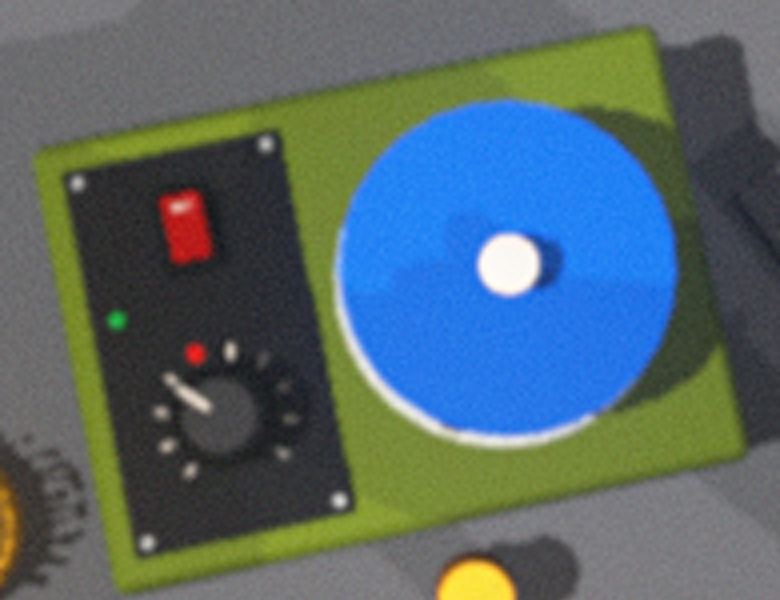

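Housing centre is (546.4, 67.0) mm with yaw 12.0°. The rocker, lid and red dot all agree with this within 2 mm. The pointer stands at about 54–57° world, so the dial is at 1.571 and needs one click. The tool's yaw (12.7°) already nearly matches the housing, so I'll fly above the rocker's far end with the jaws shut.

Emit:
servo_tool(
  commands=[
    [[20, -20, 0], 0.012, 0],
    [[37, -36, 0], 0, 0],
    [[37, -36, 0], 0, 0],
    [[37, -36, 0], 0, 0],
    [[37, -36, 0], 0, 0],
    [[37, -36, 0], 0, 0],
    [[37, -36, 0], 0, 0],
    [[37, -36, 0], 0, 0],
    [[37, -36, 0], 0, 0],
    [[37, -36, 0], 0, 0],
    [[37, -36, 0], 0, 0],
    [[37, -36, 0], 0, 0],
    [[37, -36, 0], 0, 0],
    [[37, -36, 0], 0, 0],
    [[37, -36, 0], 0, 0],
    [[37, -36, 0], 0, 0],
    [[37, -36, 0], 0, 0],
    [[18, -17, 0], 0, 0],
    [[0, 0, 0], 0, 0],
  ],
)

```text
time_s: 2.48
eef_pos: [0.6147, 0.1715, 0.2522]
eef_rot: [-0.0, 0.994, 0.106, -0.001]
wrist_force: [-0.6, -0.7, -0.3]
opening: 0.002
grasp_force: 0.0
```

Emit:
servo_tool(
  commands=[
    [[-7.5, -7, 20], 0, 0],
    [[0, 0, 40], 0, 0],
    [[0, 0, 35], 0, 0],
    [[0, 0, 17], 0, 0],
    [[0, 0, 7], 0, 0],
    [[0, 0, 0], 0, 0],
    [[0, 0, 0], 0, 0],
  ],
)

```text
time_s: 3.35
eef_pos: [0.6069, 0.1753, 0.1359]
eef_rot: [-0.0, 0.995, 0.105, 0.001]
wrist_force: [0.1, -0.7, -0.3]
opening: -0.001
grasp_force: 0.0
```

Run:
```python
from bench import ctrl
import cv2
print(ctrl.get_obs()["wrist_force"])
a=ctrl.camera("wrist")["color"];b=ctrl.camera("scene")["color"][170:290,220:390]
cv2.imwrite("pics/w1.png",cv2.hconcat([cv2.resize(a,(400,300)),cv2.resize(b,(400,300),interpolation=cv2.INTER_CUBIC)])[:,:,::-1])
```

```text
[ 0.13131631 -0.6852495  -0.31896148]
```

View pics/w1.png

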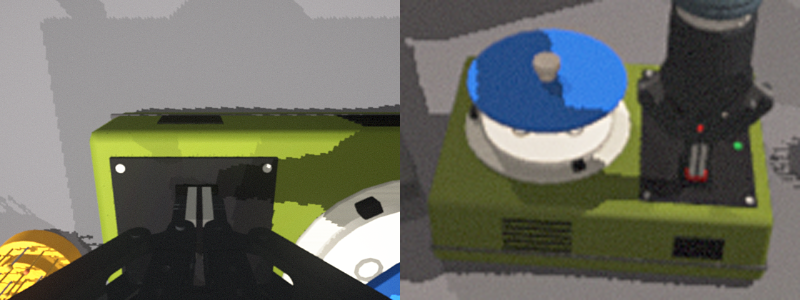

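The fingertips are over the rocker's far end: wrist view (200,200), scene crop (695,165). Next I press it down gently.

Emit:
servo_tool(
  commands=[
    [[0, 0, 4], 0, 0],
    [[0, 0, 4], 0, 0],
    [[0, 0, 2], 0, 0],
    [[0, 0, 1], 0, 0],
    [[0, 0, 0], 0, 0],
  ],
)

```text
time_s: 4.08
eef_pos: [0.6062, 0.1754, 0.1235]
eef_rot: [-0.0, 0.995, 0.105, 0.0]
wrist_force: [1.3, 0.5, 1.7]
opening: -0.0
grasp_force: 0.8
```

Emit:
servo_tool(
  commands=[
    [[0, 0, 1], 0, 0],
    [[0, 0, 1], 0, 0],
    [[0, 0, 0], 0, 0],
  ],
)

```text
time_s: 4.45
eef_pos: [0.6053, 0.1752, 0.1206]
eef_rot: [0.0, 0.995, 0.105, -0.001]
wrist_force: [0.7, 0.1, -1.1]
opening: 0.003
grasp_force: 0.0
```

Contact was felt and then the rocker gave way, so it snapped over. I'll press slightly further to seat it, then rise.

Emit:
servo_tool(
  commands=[
    [[0, 0, 1], 0, 0],
    [[0, 0, 0.5], 0, 0],
    [[0, 0, 0], 0, 0],
    [[0, 0, 0], 0, 0],
  ],
)

```text
time_s: 4.95
eef_pos: [0.6059, 0.1753, 0.1198]
eef_rot: [0.0, 0.995, 0.105, -0.0]
wrist_force: [0.5, 0.1, 0.3]
opening: -0.001
grasp_force: 0.0
```

Emit:
servo_tool(
  commands=[
    [[0, 0, -5], 0, 0],
    [[0, 0, -20], 0, 0],
    [[0, 0, -25], 0, 0],
    [[0, 0, 0], 0, 0],
  ],
)

```text
time_s: 5.45
eef_pos: [0.6081, 0.1755, 0.1738]
eef_rot: [0.0, 0.994, 0.105, 0.003]
wrist_force: [-0.4, -0.1, 1.0]
opening: -0.002
grasp_force: 0.0
```

Emit:
servo_tool(
  commands=[
    [[-15, 0, 0], 0, 0],
    [[-40, 1, 0], 0, 0],
    [[-40, 1, 0], 0, 0],
    [[-40, 1, 0], 0, 0],
    [[-30, 1, 0], 0, 0],
    [[-8, 0, 0], 0, 0],
    [[0, 0, 0], 0, 0],
    [[0, 0, 0], 0, 0],
  ],
)

```text
time_s: 6.45
eef_pos: [0.4387, 0.1354, 0.1701]
eef_rot: [0.0, 0.995, 0.105, 0.001]
wrist_force: [0.2, 0.4, 0.5]
opening: 0.002
grasp_force: 0.0
```

Run:
```python
from bench import ctrl
import cv2
b=ctrl.camera("scene")["color"][185:275,300:400];t=ctrl.camera("top")["color"][150:300,150:290]
cv2.imwrite("pics/s2.png",cv2.hconcat([cv2.resize(b,(400,360),interpolation=cv2.INTER_CUBIC),cv2.resize(t,(336,360),interpolation=cv2.INTER_CUBIC)])[:,:,::-1])
```

```text
(no output)
```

View pics/s2.png

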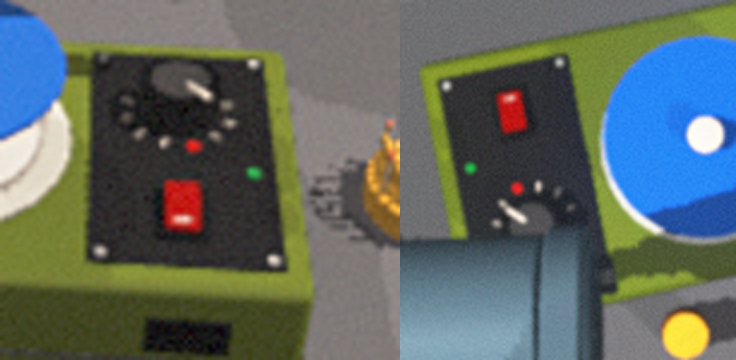

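The scene crop shows the rocker at (182,205) with its white bar facing the camera. The pointer still aims one click short of the red dot. I'll check the rocker's change numerically.

Run:
```python
from bench import ctrl
from h import *
a=dict(np.load("scene0.npz"));b=ctrl.camera("scene")
yaw=np.radians(12.0);R=np.array([[np.cos(yaw),-np.sin(yaw),0],[np.sin(yaw),np.cos(yaw),0],[0,0,1]]);o=np.array([.5464,.067,0])
L=lambda x,y,z:R@np.array([x,y,z])/1000+o
print("bar off",proj(a,L(75.5,95,103)),"bar on",proj(a,L(75.5,95,97)), "pivot",proj(a,L(60,95,100)))
for c in(a,b):
    i=c["color"][225:250,330:362].astype(int)
    red=(i[...,0]>110)&(i[...,1]<70);bar=(i.min(-1)>110)
    for m in(red,bar):
        v,u=np.nonzero(m);print(m.sum(),u.mean()+330,v.mean()+225,v.min()+225,v.max()+225)
cv2.imwrite("pics/cmp.png",cv2.resize(cv2.hconcat([a["color"][220:255,325:365],b["color"][220:255,325:365]]),None,fx=8,fy=8,interpolation=cv2.INTER_CUBIC)[:,:,::-1])
```

```text
bar off [345.11521261 239.44366213] bar on [344.88956658 241.35168255] pivot [344.82155785 235.97499785]
68 345.4852941176471 235.75 232 241
1 346.0 237.0 237 237
102 345.1078431372549 235.421568627451 230 242
7 345.2857142857143 239.42857142857142 239 240
```

View pics/cmp.png

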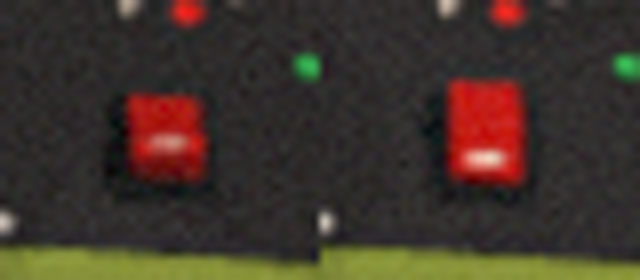

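Left (before) the bar is high with the end face showing; right (now) the top is flat and the bar is down, so the rocker is on. Next I lower beside the dial on its robot side and approach the rim.

Emit:
servo_tool(
  commands=[
    [[0, 0, 20], 0, 0],
    [[0, 0, 18], 0, 0],
    [[0, 0, 8], 0, 0],
    [[0, 0, 2], 0, 0],
    [[4, 0, 0], 0, 0],
    [[4, 0, 0], 0, 0],
    [[2, 0, 0], 0, 0],
    [[0, 0, 0], 0, 0],
  ],
)

```text
time_s: 7.6
eef_pos: [0.4477, 0.1375, 0.122]
eef_rot: [0.0, 0.994, 0.105, 0.0]
wrist_force: [-0.0, -0.5, 0.0]
opening: 0.001
grasp_force: 0.0
```

Emit:
servo_tool(
  commands=[
    [[1, 0, 0], 0, 0],
    [[1, 0, 0], 0, 0],
    [[0, 0, 0], 0, 0],
  ],
)

```text
time_s: 7.98
eef_pos: [0.4493, 0.1379, 0.1218]
eef_rot: [0.0, 0.995, 0.105, -0.0]
wrist_force: [-1.0, 0.4, -0.5]
opening: -0.002
grasp_force: 0.0
```

Emit:
servo_tool(
  commands=[
    [[1, 0, 0], 0, 0],
    [[1, 0, 0], 0, 0],
    [[0, 0, 0], 0, 0],
  ],
)

```text
time_s: 8.35
eef_pos: [0.4511, 0.1382, 0.1217]
eef_rot: [0.0, 0.995, 0.105, -0.0]
wrist_force: [-1.0, -1.1, 1.5]
opening: 0.002
grasp_force: 0.5
```

Emit:
servo_tool(
  commands=[
    [[1, 0, 0], 0, 0],
    [[0, 0, 0], 0, 0],
  ],
)

```text
time_s: 8.6
eef_pos: [0.4512, 0.1383, 0.1216]
eef_rot: [0.0, 0.994, 0.105, -0.001]
wrist_force: [-4.7, -1.3, 4.1]
opening: -0.001
grasp_force: 2.7
```

Contact at about 5 N, right where the rim should be. Now I stroke along the rim (−tool y), which is clockwise.

Emit:
servo_tool(
  commands=[
    [[0.4, -1.5, 0], 0, 0],
    [[0, -2, 0], 0, 0],
    [[0, -2, 0], 0, 0],
    [[0, 0, 0], 0, 0],
  ],
)

```text
time_s: 9.1
eef_pos: [0.4501, 0.1439, 0.1214]
eef_rot: [0.0, 0.994, 0.105, -0.002]
wrist_force: [-5.4, -2.0, 4.9]
opening: 0.002
grasp_force: 3.2
```

Emit:
servo_tool(
  commands=[
    [[0, -2, 0], 0, 0],
    [[0, -2, 0], 0, 0],
    [[0, -2, 0], 0, 0],
    [[0, -1, 0], 0, 0],
    [[0, 0, 0], 0, 0],
  ],
)

```text
time_s: 9.72
eef_pos: [0.4486, 0.1509, 0.1214]
eef_rot: [-0.0, 0.994, 0.105, -0.002]
wrist_force: [-4.9, -0.5, 2.9]
opening: -0.0
grasp_force: 2.9
```

Emit:
servo_tool(
  commands=[
    [[-3, 0, 0], 0, 0],
    [[-12, 0, 0], 0, 0],
    [[0, 0, -25], 0, 0],
    [[0, 0, -25], 0, 0],
    [[0, 0, 0], 0, 0],
  ],
)

```text
time_s: 10.35
eef_pos: [0.4365, 0.1477, 0.1736]
eef_rot: [0.0, 0.995, 0.105, 0.002]
wrist_force: [-0.3, -0.8, 0.0]
opening: 0.0
grasp_force: 0.0
```

Run:
```python
from bench import ctrl
import cv2
b=ctrl.camera("scene")["color"][185:275,300:400];t=ctrl.camera("top")["color"][150:300,150:290]
cv2.imwrite("pics/s3.png",cv2.hconcat([cv2.resize(b,(400,360),interpolation=cv2.INTER_CUBIC),cv2.resize(t,(336,360),interpolation=cv2.INTER_CUBIC)])[:,:,::-1])
```

```text
(no output)
```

View pics/s3.png

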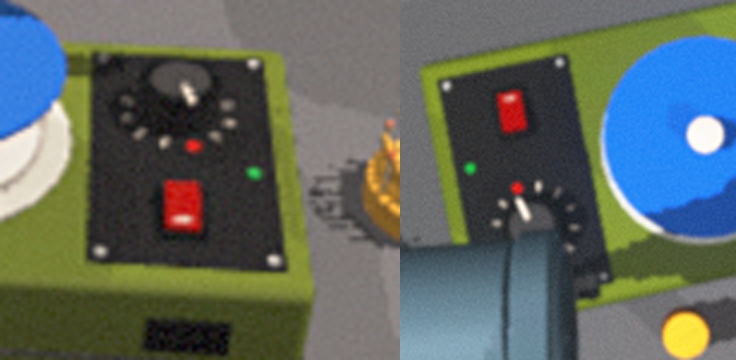

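The pointer now aims straight at the red dot (top crop (520,205) → (516,188)). The rocker is on and the arm is clear.

Emit:
servo_tool(
  commands=[
    [[0, 0, 0], 0, 0],
    [[0, 0, 0], 0, 0],
    [[0, 0, 0], 0, 0],
    [[0, 0, 0], 0, 0],
  ],
)

```text
time_s: 10.95
eef_pos: [0.4353, 0.1477, 0.1716]
eef_rot: [-0.0, 0.995, 0.105, -0.0]
wrist_force: [-0.5, 0.7, 0.2]
opening: 0.001
grasp_force: 0.0
```

```bash
python3 -c "
from bench import ctrl
print(ctrl.hand_in())"
```

```text
the job is handed in; nothing more can be done
None
```

I handed the job in at about 11 s: the last camera view showed the rocker on, the dial's pointer at the red dot after a single stroke, and the arm clear; hand-in returned no verdict.

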